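# Tip the blue block out of its milling nest

## Task

Unload the finished blue block from the two-pocket fixture: its pocket leaves no room for fingers, so press its end next to the yellow strip down until the other end tips up and the block stays leaning on its own. Then take it by the raised end and lay it flat in the black parts tray, leaving the aluminium block in its pocket.

Things in the scene. Friction and masses are not known exactly. Their poses are not given: they have to be found in the camera images.
- blue_block: Loose blue plastic block 100 x 48 x 20 mm (x,y,z), two black dots; 5 mm step at each top end; 0.1-0.17 kg. Origin: centre of underside; z up; x lengthwise, to the yellow strip. Starts flat in either pocket, top 1 mm below the rim. Pressed 15 mm down at 28 to 36 mm from centre towards +x (nearly no force) it stays leaning at 28 deg; -x end then stands 3 (lower edge) to 20 mm above the rim.
- metal_block: Loose pale silvery aluminium block of the same shape, flat in the other pocket; same origin and axes. To be left there.
- fixture: Fixed dark steel fixture 132 x 170 x 55 mm (x,y,z); flat rim on top. Origin: centre of underside; x along the pockets, away from the robot. Two 104 x 51 mm pockets centred at y = +45 and -45 mm: -x half has a flat floor 34 mm above the table, +x half ramps down 28 deg from x = 2.6 mm. A yellow strip on the rim at each pocket's +x end marks the end to press; pressing the other end does nothing.
- tray: Fixed shallow black open tray, 210 x 190 mm (x, y) outside, 14 mm high, walls and floor 4 mm thick. Origin: centre of its underside; z up. Empty at the start.

How it is judged (in metres and radians):
On the way:
1. the blue block leans in its pocket, tilted more than 17 degrees, with the gripper off it (angle between blue_block's own z axis and vertical above 0.3 rad and horizontal distance between blue_block and fixture below 0.065 m and z of blue_block in the frame of fixture below 0.05 m and contact force between blue_block and the fingers below 0.2 N), for 0.2 s.
At the end, for the whole second after the job is handed in: The blue block lies at rest on the tray's floor, right way up within 10 degrees (underside at its centre less than 6 mm above the floor; centre within 80 mm in x and 72 mm in y of the tray's centre), and the aluminium block lies flat (10 degrees) within 12 mm of where it began (x of blue_block in the frame of tray between -0.08 and 0.08 m and y of blue_block in the frame of tray between -0.072 and 0.072 m and z of blue_block in the frame of tray below 0.01 m and angle between each of blue_block, metal_block's own z axis and vertical below 0.17 rad and linear speed of blue_block below 0.02 m/s and distance of metal_block from where it was at the start of the episode below 0.012 m); the robot touches nothing.
It fails at once if the aluminium block is tipped by more than 12 degrees or moved by more than 20 mm (angle between metal_block's own z axis and vertical above 0.21 rad or distance of metal_block from where it was at the start of the episode above 0.02 m).
It also fails if it takes over 48 s, if anything falls off the work surface, if the arm or the gripper's body presses on something with over 40 N, if the wrist force passes 120 N, or if a joint passes its speed limit or range.

## Robot

A 7-joint arm with a two-finger parallel gripper is mounted at the origin on the work surface. World frame = base frame: x ahead of the robot, y to its left, z up, the work surface at z = 0. Lengths are in mm, angles in rad, forces in N, time in s.
With the tool pointing down it reaches from about 400 to 875 mm from the base axis. Payload 19.3 kg.
Tool frame: the origin (TCP) lies at the very end of the fingers, on their centre line; the grasp point (between the pads) lies 19 mm behind it (grip_point_offset is the z of the grasp point in the tool frame, in mm); z points along the fingers, x is the direction in which the jaws open and shut, and the axes are right-handed (so a half turn about z gives the same grasp; the last joint's range is limited). The gripper opens to 85 mm and grips with 20 to 120 N. Pads are 22 mm wide; open, the fingers measure 114 mm over their backs; the gripper's body (76 mm by 85 mm) begins 54 mm behind the grasp point. The pads swing forward as they close: fully open they stand 13 mm farther back than shut.
Start: joints at [-1.341, 0.521, -0.036, 1.599, 0.021, 1.021, -0.113], TCP at [184.6, 597.108, 231.291] pointing down, gripper open.
Joint ranges: [-2.91, 2.91], [-0.3, 2.13], [-1.5, 1.42], [0.17, 2.43], [-1.26, 4.41], [0.16, 1.93], [-2.52, 2.52]. Speed limits (rad/s): [1.89, 1.89, 2.39, 2.39, 3.01, 3.01, 3.01].

## Interface

Orientations are given as a 3x3 rotation matrix whose columns are the frame's x, y, z axes.
In Python, from workcell import movep, movel, goto_joints, open_gripper, clamp, wait, inverse_kinematics, read_state, camera, PlanningError, finish_job, grip_point_offset gives the robot as it stands. Calls block until the motion is done:
- movep(position, orientation): joint-space move of the TCP to a pose.
- movel(position, frame=None, max_speed=150, guard=None): straight line of the TCP; frame=None keeps the orientation; max_speed is the mean speed in mm/s. With guard (N) it stops when the force on the tool has changed by that much, and returns True; else False.
- goto_joints(angles): joint-space move.
- open_gripper() and clamp(): open the fingers fully, or close them until they stop; the grip force is fixed at half the most.
- wait(seconds).
- inverse_kinematics(position, orientation): joint angles nearest the present ones, or None.
- read_state(): the state.
- camera(name): name is "scene" or "top" or "wrist"; returns a dict with "image" (400x640x3 uint8, blue, green, red), "range_z" (400x640 float32, mm along the optical axis (not along the pixel's ray), 0 where there is no reading), "fx", "fy", "cx", "cy" (pixels), "cam_to_world" (4x4, takes a point from camera to world coordinates). Camera axes: x right, y up, looking along -z (the intrinsics and any distortion apply to the point x, -y, -z); pixel columns grow to the right and rows downward; lengths in mm; the calibration is good to about 2 mm. The wrist camera is an equidistant fisheye: a pixel r from the principal point sees the ray r / f radians off the axis. A picture is of the moment at which its call begins.
A pose or a line that the arm cannot do raises PlanningError and nothing moves.
- finish_job(): hands the job in, once; it reports no verdict.
The state is a dict: "time": time; "qpos": joint angles; "qvel": joint speeds; "joint_efforts": joint torques, N m; "eef_pos": TCP position; "tool_rot": TCP orientation; "ft_force": force on the tool from outside, world axes, zero at the start; "torque": the same for the moment, N m; "finger_gap": finger opening in mm.
Only numpy, scipy, OpenCV 4.12 (cv2) and the standard library are available. Lean on these libraries where they do the work, as an engineer would, in place of code of your own. Each camera call takes 0.05 s, during which the arm holds its last target.

## Working session

There is one attempt and no reset: what is moved stays moved. The work goes in short steps, each a Python script; the robot and the scene stay as the last script left them, time stands still between calls to the robot, and variables do not carry over. Pictures are saved under pics/ and viewed, and the job is handed in when it is done.

```bash
ls && mkdir -p pics
python3 - <<'E'
from workcell import *
import cv2, numpy as np
s=read_state();print(s['time'],s['eef_pos'],s['tool_rot'],s['ft_force'],s['finger_gap'],grip_point_offset)
for n in ['scene','top']:
    c=camera(n);cv2.imwrite(f'pics/{n}0.png',c['image']);np.savez(f'{n}0.npz',**c)
    print(n,c['fx'],c['fy'],c['cx'],c['cy'],np.round(c['cam_to_world'],3).tolist(),c.keys())
E
```

```text
pics
0.0 [184.51594756 596.80998609 230.74315188] [[ 2.95324566e-01  9.55396950e-01 -2.63795436e-04]
 [ 9.55396355e-01 -2.95324677e-01 -1.06746019e-03]
 [-1.09775351e-03  6.32180188e-05 -9.99999395e-01]] [ 0.43661986 -0.5535399   0.44316723] 85.39851446876185 -18.700000000000003
scene 517.5920973356828 517.5920973356828 313.50963345615486 186.7701232285262 [[0.457, -0.701, 0.547, 992.577], [0.89, 0.353, -0.289, -228.274], [0.01, 0.619, 0.785, 746.466], [0.0, 0.0, 0.0, 1.0]] dict_keys(['image', 'range_z', 'fx', 'fy', 'cx', 'cy', 'cam_to_world'])
top 439.6686545867055 439.6686545867055 322.93919306269794 197.90258552527365 [[-0.007, 0.991, -0.134, 431.842], [-1.0, -0.005, 0.015, 15.185], [0.015, 0.134, 0.991, 755.083], [0.0, 0.0, 0.0, 1.0]] dict_keys(['image', 'range_z', 'fx', 'fy', 'cx', 'cy', 'cam_to_world'])
```

View pics/scene0.png

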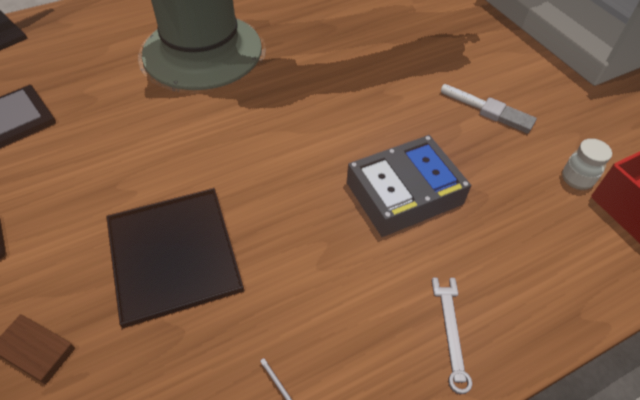

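View pics/top0.png

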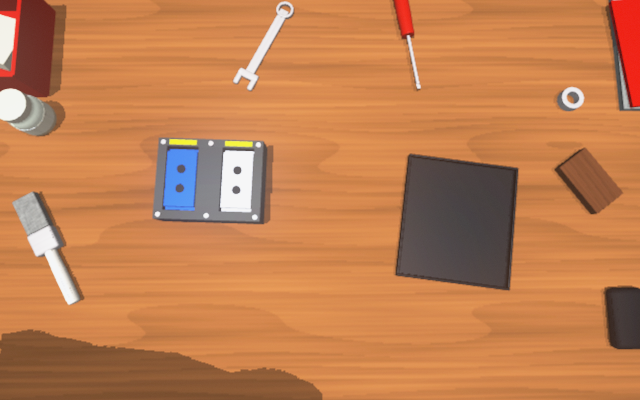

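The top view shows the blue block at about (181,180), in the left pocket (world +y). The aluminium block is at (238,180), the yellow strips are at row 143 (+x end), and the empty tray is at about (457,222). Next I'll measure the poses.

```bash
cat > h.py <<'E'
import numpy as np, cv2
from workcell import *
def pts(c):
    """world points for every pixel of a pinhole camera (scene/top)"""
    z=c['range_z'];v,u=np.mgrid[:400,:640]
    x=(u-c['cx'])/c['fx']*z;y=(v-c['cy'])/c['fy']*z
    p=np.stack([x,-y,-z,np.ones_like(z)],-1)
    return (p@np.asarray(c['cam_to_world']).T)[...,:3]
def rect(P):
    r=cv2.minAreaRect(P[:,:2].astype(np.float32));return r
E
python3 - <<'E'
from h import *
for n in ['top','scene']:
    c=dict(np.load(n+'0.npz'));P=pts(c);ok=c['range_z']>0
    im=c['image'].astype(int);b,g,r=im[...,0],im[...,1],im[...,2]
    hsv=cv2.cvtColor(c['image'],cv2.COLOR_BGR2HSV)
    u,v=np.meshgrid(np.arange(640),np.arange(400))
    win=(u>135)&(u<290)&(v>120)&(v<240) if n=='top' else (u>335)&(u<485)&(v>120)&(v<245)
    rim=win&ok&(P[...,2]>45)
    print(n,'rim z',np.median(P[rim][:,2]),rect(P[rim]))
    blue=win&ok&(hsv[...,0]>100)&(hsv[...,0]<130)&(hsv[...,1]>150)
    print('blue',blue.sum(),np.percentile(P[blue][:,2],[5,50,95]),rect(P[blue]),P[blue].mean(0))
    yel=win&ok&(hsv[...,0]>20)&(hsv[...,0]<35)&(hsv[...,1]>150)
    k,l,st,ce=cv2.connectedComponentsWithStats(yel.astype(np.uint8))
    for i in range(1,k):
        if st[i,4]>20: print('yellow',P[l==i].mean(0))
    wht=win&ok&(hsv[...,1]<40)&(hsv[...,2]>170)
    k,l,st,ce=cv2.connectedComponentsWithStats(wht.astype(np.uint8))
    i=1+np.argmax(st[1:,4]);print('metal',P[l==i].mean(0),rect(P[l==i]))
    tw=(u>380)&(u<535)&(v>140)&(v<300) if n=='top' else (u>95)&(u<255)&(v>180)&(v<330)
    t=tw&ok&(im.max(-1)<75)
    k,l,st,ce=cv2.connectedComponentsWithStats(t.astype(np.uint8));i=1+np.argmax(st[1:,4])
    print('tray',rect(P[l==i]),np.percentile(P[l==i][:,2],[5,50,95]))
E
```

```text
top rim z 55.80390372013369 ((559.3272094726562, 189.3540496826172), (170.9452667236328, 132.608154296875), 87.8604736328125)
blue 1683 [47.54150832 55.1638022  57.18472186] ((560.46435546875, 234.3730010986328), (48.22906494140625, 99.84999084472656), 87.47900390625) [558.4409323  233.96227744  54.61662221]
yellow [619.86481889 231.12781938  56.80894262]
yellow [616.48400839 142.37889019  56.87945223]
metal [554.62333889 143.25130114  54.5593546 ] ((555.9308471679688, 143.5408477783203), (52.8404655456543, 102.31394958496094), 87.70051574707031)
tray ((492.51971435546875, -227.4127197265625), (183.84820556640625, 205.4079132080078), 82.0879135131836) [ 3.42624582  5.69511248 14.50147612]
scene rim z 54.43378720980263 ((558.9869995117188, 187.73728942871094), (172.89871215820312, 135.25830078125), 88.13126373291016)
blue 871 [52.052047   54.06695149 55.98594786] ((560.30078125, 232.37191772460938), (46.88386535644531, 90.9079818725586), 87.8681411743164) [562.85559843 232.38784827  54.04134555]
metal [558.81522684 142.01093718  54.00310592] ((557.4176025390625, 142.37179565429688), (48.561031341552734, 91.34628295898438), 88.01338195800781)
tray ((493.9292907714844, -226.9269256591797), (187.9912872314453, 210.81080627441406), 82.23933410644531) [ 2.11354532  4.38528067 12.71681482]
```

```bash
cat >> h.py <<'E'
F=np.array([559.2,188.6,0]);yaw=np.deg2rad(-2.1)
fx=np.array([np.cos(yaw),np.sin(yaw),0]);fy=np.array([-np.sin(yaw),np.cos(yaw),0]);ez=np.array([0,0,1.])
def fw(x,y,z): return F+x*fx+y*fy+z*ez
def down(xa): return np.column_stack([xa,np.cross(-ez,xa),-ez])
RD=down(fy)
def st(m=''):
    s=read_state();d=np.array(s['eef_pos'])-F
    print(m,'t',round(s['time'],2),'fix',np.round([d@fx,d@fy,d[2]],1),'F',np.round(s['ft_force'],1),'gap',round(s['finger_gap'],1));return s
E
python3 - <<'E'
from h import *
clamp();st('clamped')
movep(fw(34,45,90),RD);st('above')
movel(fw(34,45,60),max_speed=60);st('near')
print(movel(fw(34,45,40.5),max_speed=25,guard=6));st('press')
wait(0.2)
st('hold')
movel(fw(34,45,62),max_speed=80);movel(fw(-20,45,150),max_speed=150)
st('up')
for n in ['scene','top','wrist']:
    c=camera(n);cv2.imwrite(f'pics/{n}1.png',c['image']);np.savez(f'{n}1.npz',**c)
E
```

```text
clamped t 0.87 fix [-389.3  394.5  231.3] F [ 0.2 -0.4 -0.6] gap -0.4
above t 2.91 fix [33.6 46.3 90.2] F [ 0.5 -0.3  0.2] gap 0.1
near t 3.56 fix [34.  45.  59.9] F [ 0.3 -0.6 -0.1] gap 0.2
True
press t 4.19 fix [34.3 45.  43.9] F [-0.2 -0.2  8.8] gap 0.2
hold t 4.39 fix [34.2 45.  43.9] F [-0.   0.1  8.8] gap 0.0
up t 5.62 fix [-20.   44.8 149.3] F [-0.4  0.1  0.1] gap 0.0
```

View pics/scene1.png

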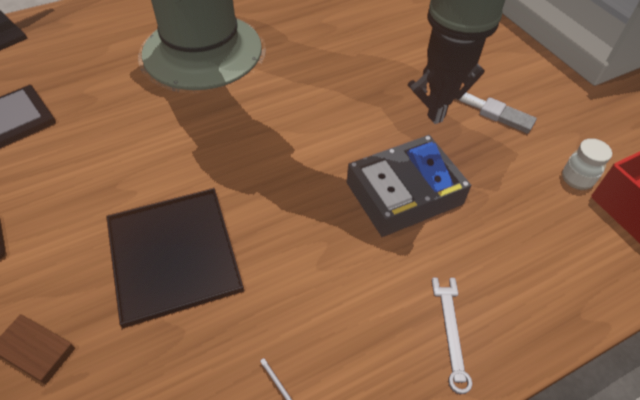

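View pics/wrist1.png

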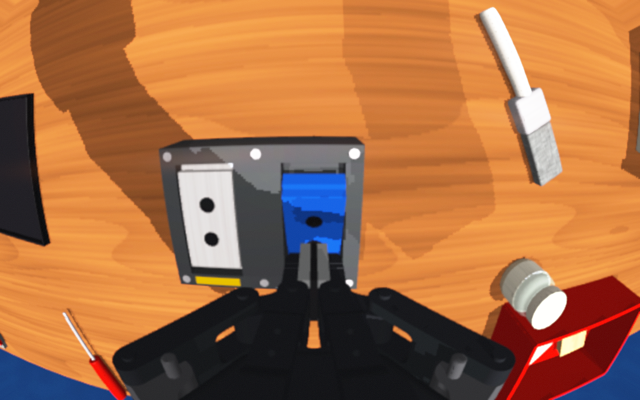

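The scene view shows the blue block's robot-side end raised at about (430,148), with the gripper clear. In the wrist view the raised end is at about (313,175). I'll measure the tilt and raised end from depth.

Run:
```python
from h import *
c=dict(np.load('scene1.npz'));P=pts(c);hsv=cv2.cvtColor(c['image'],cv2.COLOR_BGR2HSV)
u,v=np.meshgrid(np.arange(640),np.arange(400))
m=(u>335)&(u<485)&(v>120)&(v<245)&(c['range_z']>0)&(hsv[...,0]>100)&(hsv[...,0]<130)&(hsv[...,1]>130)
Q=P[m]-F;L=np.column_stack([Q@fx,Q@fy,Q[:,2]])
print(m.sum(),np.percentile(L,[1,5,50,95,99],axis=0).round(1))
for a in range(-46,50,6):
    k=(L[:,0]>a)&(L[:,0]<a+6)
    if k.sum()>3: print(a+3,k.sum(),'z',np.median(L[k,2]).round(1),'y',np.percentile(L[k,1],[2,98]).round(1))
k=(L[:,0]>-25)&(L[:,0]<35);p=np.polyfit(L[k,0],L[k,2],1);print('tilt',np.degrees(np.arctan(p[0])))
k=(L[:,0]>-60)
```

```text
992 [[-37.1  20.6  35.6]
 [-30.7  23.1  38.2]
 [  3.4  45.1  56. ]
 [ 36.7  65.6  72.1]
 [ 40.1  67.9  74.2]]
-37 46 z 68.3 y [21.2 67.3]
-31 36 z 72.9 y [20.2 62. ]
-25 95 z 71.1 y [21.4 67.5]
-19 93 z 67.9 y [22.8 66.9]
-13 80 z 64.8 y [21.5 65.8]
-7 58 z 61.2 y [20.2 64.8]
-1 67 z 58.1 y [21.2 66.2]
5 91 z 55.3 y [21.5 66.4]
11 92 z 51.9 y [21.8 66.1]
17 89 z 48.8 y [23.9 67.6]
23 60 z 45.8 y [25.8 68.6]
29 72 z 42.4 y [27.6 66.8]
35 80 z 39.0 y [30.1 67.8]
41 32 z 36.8 y [32.5 63.9]
tilt -27.78287577239901
```

Leaning at 27.8°, as expected, so I'll grasp the raised end across its 48 mm width.

Run:
```python
from h import *
open_gripper();st('open')
movel(fw(-37,45,100),frame=RD,max_speed=120)
print(movel(fw(-37,45,56.5),max_speed=50,guard=8));st('at')
clamp();st('clamped')
movel(fw(-41,45,66),max_speed=30);st('lift1')
movel(fw(-44,45,150),max_speed=80);st('lift2')
for n in ['scene','wrist']:
    c=camera(n);cv2.imwrite(f'pics/{n}2.png',c['image']);np.savez(f'{n}2.npz',**c)
```

```text
open t 6.55 fix [-20.  45. 150.] F [ 0.1 -1.1 -0.2] gap 85.2
False
at t 8.16 fix [-36.8  45.1  56.8] F [0.  0.3 0.1] gap 85.7
clamped t 8.6 fix [-36.9  45.   56.6] F [-0.3  0.1  3.3] gap 46.5
lift1 t 9.09 fix [-41.   45.1  66.1] F [-0.4 -0.3 -1.4] gap 46.0
lift2 t 10.29 fix [-44.2  44.9 149.5] F [-0.  -0.  -0.7] gap 46.3
```

View pics/scene2.png

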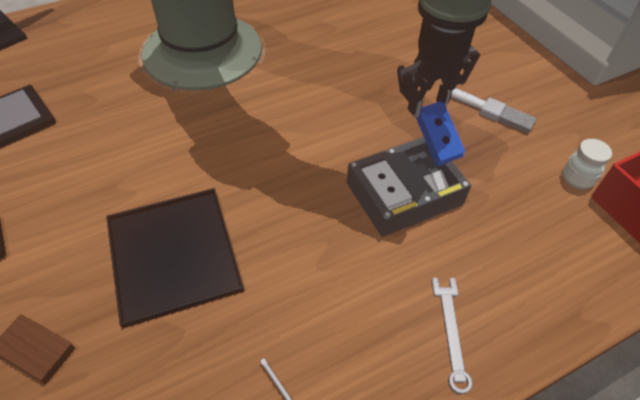

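View pics/wrist2.png

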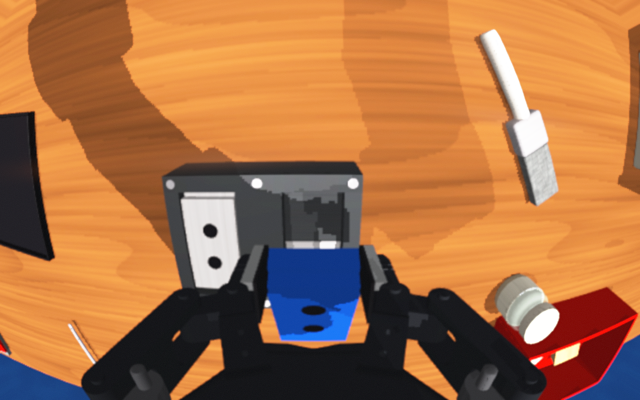

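Run:
```python
from h import *
c=dict(np.load('scene2.npz'));P=pts(c);hsv=cv2.cvtColor(c['image'],cv2.COLOR_BGR2HSV)
u,v=np.meshgrid(np.arange(640),np.arange(400))
m=(u>380)&(u<520)&(v>60)&(v<220)&(c['range_z']>0)&(hsv[...,0]>100)&(hsv[...,0]<130)&(hsv[...,1]>130)
Q=P[m]-F;L=np.column_stack([Q@fx,Q@fy,Q[:,2]])
print(m.sum(),np.percentile(L,[1,5,50,95,99],axis=0).round(1))
for a in range(-60,60,6):
    k=(L[:,0]>a)&(L[:,0]<a+6)
    if k.sum()>3: print(a+3,k.sum(),'z',np.percentile(L[k,2],[5,50,95]).round(1))
```

```text
1296 [[-35.   20.1 114.5]
 [-30.5  22.1 122.5]
 [  6.7  42.1 142.2]
 [ 39.4  64.6 162.4]
 [ 41.3  66.4 164.9]]
-39 5 z [162.6 163.9 165.3]
-33 68 z [161.  163.7 166. ]
-27 96 z [157.3 160.  162.7]
-21 96 z [154.7 157.2 159.7]
-15 79 z [151.1 153.8 157. ]
-9 74 z [147.6 150.8 153.4]
-3 113 z [144.4 147.5 149.5]
3 102 z [141.4 144.  147.1]
9 100 z [138.  141.1 144.3]
15 82 z [134.7 137.8 141.1]
21 91 z [130.8 134.2 137.4]
27 107 z [128.3 131.3 134.1]
33 116 z [125.2 128.3 130.5]
39 164 z [114.  123.3 127.3]
```

The block is held at about 28° pitch, as modelled. The scene view shows it above its pocket at (440,133), with the aluminium block undisturbed at (387,185). Next I'll plan the tray placement.

```bash
cat >> h.py <<'E'
from scipy.spatial.transform import Rotation as Rot
T=np.array([493.2,-227.2,0])
def place(psi,zo,tilt=28.):
    """tool pose that puts block origin at tray centre at height zo, block x at yaw psi deg"""
    Rz=Rot.from_euler('z',psi,degrees=True).as_matrix()
    R=Rz@Rot.from_euler('y',-tilt,degrees=True).as_matrix()@down(np.array([0,1.,0]))
    return T+Rz[:,0]*-42.9+np.array([0,0,zo+1.4]),R
E
python3 - <<'E'
from h import *
lo=np.array([-2.91,-.3,-1.5,.17,-1.26,.16,-2.52]);hi=np.array([2.91,2.13,1.42,2.43,4.41,1.93,2.52])
print(np.round(read_state()['qpos'],2))
for psi in [-45,-30,-20,-8,5,20]:
    for z in (6,120):
        q=inverse_kinematics(*place(psi,z))
        print(psi,z,None if q is None else (np.round(q,2),np.min([q-lo,hi-q]).round(2)))
E
```

```text
[-0.52  0.53 -0.01  1.83  0.01  0.78  1.  ]
-45 6 (array([ 1.01,  1.18, -1.28,  2.35,  1.92,  1.36, -0.62]), np.float64(0.08))
-45 120 (array([-0.15,  0.44,  0.29,  2.38,  1.81,  0.19, -0.9 ]), np.float64(0.03))
-30 6 (array([ 1.15,  1.18, -1.28,  2.4 ,  2.02,  1.21, -0.34]), np.float64(0.03))
-30 120 (array([ 0.51,  0.41, -0.36,  2.4 ,  1.95,  0.31, -0.65]), np.float64(0.03))
-20 6 (array([ 1.25,  1.18, -1.28,  2.4 ,  2.05,  1.08, -0.11]), np.float64(0.03))
-20 120 (array([ 0.85,  0.46, -0.66,  2.39,  1.96,  0.32, -0.37]), np.float64(0.04))
-8 6 (array([ 1.36,  1.18, -1.28,  2.37,  2.03,  0.92,  0.21]), np.float64(0.06))
-8 120 (array([ 1.26,  0.61, -1.05,  2.35,  1.72,  0.39,  0.23]), np.float64(0.08))
5 6 (array([ 1.45,  1.18, -1.28,  2.31,  1.9 ,  0.76,  0.62]), np.float64(0.12))
5 120 (array([ 1.36,  0.65, -1.07,  2.29,  1.38,  0.3 ,  0.86]), np.float64(0.14))
20 6 (array([ 1.25,  0.89, -0.83,  2.22,  1.73,  0.18,  0.94]), np.float64(0.02))
20 120 (array([ 1.33,  0.63, -0.92,  2.19,  0.43,  0.24,  2.11]), np.float64(0.08))
```

Run:
```python
from h import *
lo=np.array([-2.91,-.3,-1.5,.17,-1.26,.16,-2.52]);hi=np.array([2.91,2.13,1.42,2.43,4.41,1.93,2.52])
q0=np.array(read_state()['qpos'])
for psi in [-150,-135,-115,-100,-85,-70,-55,35,50,65,80,100,120,140,160,180]:
    o=[]
    for z in (6,120):
        q=inverse_kinematics(*place(psi,z))
        o.append(None if q is None else (np.round(q,2).tolist(),np.min([q-lo,hi-q]).round(2)))
    print(psi,o)
```

```text
-150 [([-0.3, 1.09, 0.7, 1.6, -0.35, 1.02, -0.6], np.float64(0.72)), ([-0.34, 0.93, 0.77, 1.59, -0.27, 1.17, -0.6], np.float64(0.65))]
-135 [([-0.36, 1.04, 0.66, 1.71, -0.24, 0.85, -0.49], np.float64(0.69)), ([-0.4, 0.87, 0.73, 1.7, -0.15, 1.02, -0.48], np.float64(0.69))]
-115 [([-0.44, 0.97, 0.63, 1.88, -0.11, 0.61, -0.33], np.float64(0.45)), ([-0.48, 0.78, 0.7, 1.86, -0.01, 0.8, -0.32], np.float64(0.57))]
-100 [([-0.48, 0.93, 0.62, 2.01, -0.02, 0.41, -0.2], np.float64(0.25)), ([-0.53, 0.72, 0.69, 2.0, 0.09, 0.63, -0.21], np.float64(0.43))]
-85 [([-0.5, 0.9, 0.61, 2.14, 0.09, 0.2, -0.1], np.float64(0.04)), ([-0.56, 0.66, 0.69, 2.13, 0.2, 0.44, -0.08], np.float64(0.28))]
-70 [([0.86, 1.21, -1.28, 2.2, 1.72, 1.53, -0.98], np.float64(0.22)), ([-0.57, 0.61, 0.71, 2.25, 0.3, 0.24, 0.08], np.float64(0.08))]
-55 [([0.94, 1.19, -1.28, 2.3, 1.84, 1.44, -0.78], np.float64(0.13)), ([-0.3, 0.48, 0.41, 2.34, 1.3, 0.21, -0.61], np.float64(0.05))]
35 [([1.24, 0.89, -0.76, 2.1, 0.43, 0.21, 2.49], np.float64(0.03)), ([1.44, 0.77, -1.07, 2.07, 0.46, 0.48, 2.37], np.float64(0.15))]
50 [([1.42, 1.1, -1
[... 364 characters left out ...]
.float64(0.01))]
100 [([0.05, 1.25, 1.01, 1.61, -1.19, 1.51, -1.51], np.float64(0.07)), ([-0.02, 1.19, 1.22, 1.6, -1.15, 1.72, -1.52], np.float64(0.11))]
120 [([-0.05, 1.42, 1.22, 1.5, -1.22, 1.7, -1.25], np.float64(0.04)), ([-0.05, 1.22, 1.22, 1.48, -1.05, 1.75, -1.32], np.float64(0.18))]
140 [([-0.11, 1.43, 1.22, 1.43, -1.12, 1.67, -1.05], np.float64(0.14)), ([-0.11, 1.24, 1.22, 1.41, -0.95, 1.73, -1.1], np.float64(0.2))]
160 [([-0.2, 1.43, 1.21, 1.41, -1.02, 1.6, -0.82], np.float64(0.21)), ([-0.2, 1.25, 1.22, 1.39, -0.85, 1.67, -0.87], np.float64(0.2))]
180 [([-0.17, 1.18, 0.79, 1.45, -0.56, 1.27, -0.86], np.float64(0.63)), ([-0.2, 1.04, 0.86, 1.43, -0.49, 1.42, -0.86], np.float64(0.51))]
```

Sideways or reversed yaw leaves good joint margin, so I'll place it with the block's x axis at 180°.

Run:
```python
from h import *
movel(fw(-44,45,185),max_speed=120);st('up')
movep(*place(180,110));st('over tray')
movel(place(180,30)[0],max_speed=100)
for n in ['scene','top']:
    c=camera(n);cv2.imwrite(f'pics/{n}3.png',c['image']);np.savez(f'{n}3.npz',**c)
st('low');print(np.round(read_state()['eef_pos'],1))
```

```text
up t 10.83 fix [-44.   45.  184.8] F [ 0.3 -0.4 -1.2] gap 46.1
over tray t 12.55 fix [  -7.6 -415.6  111.2] F [ 0.1 -0.1 -1.6] gap 46.2
low t 13.6 fix [  -7.5 -416.5   32.1] F [ 0.5 -0.  -1.6] gap 46.1
[ 536.4 -227.3   32.1]
```

View pics/scene3.png

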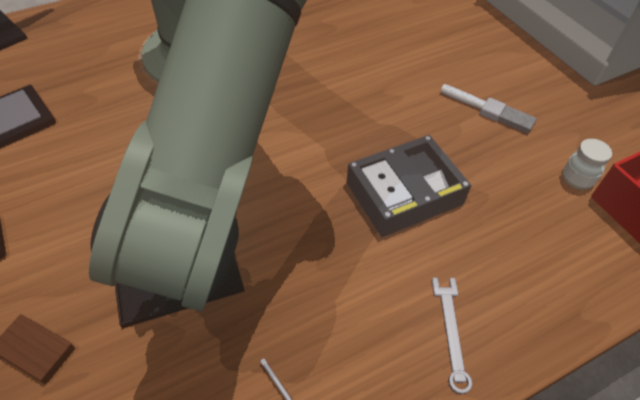

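View pics/top3.png

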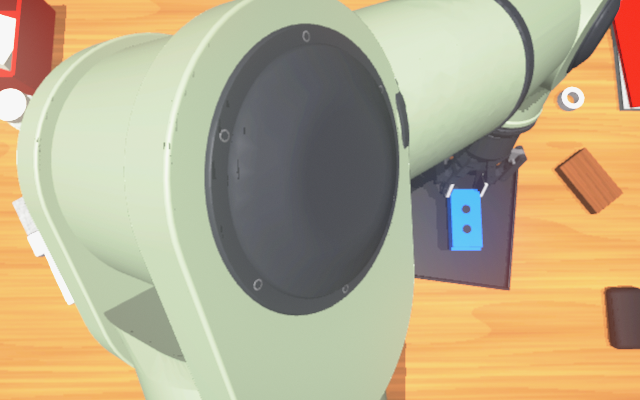

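The top view shows the held block over the tray at about (466,220). I'll check it is level, then lower it.

Run:
```python
from h import *
c=dict(np.load('top3.npz'));P=pts(c);hsv=cv2.cvtColor(c['image'],cv2.COLOR_BGR2HSV)
u,v=np.meshgrid(np.arange(640),np.arange(400))
m=(u>435)&(u<500)&(v>180)&(v<260)&(c['range_z']>0)&(hsv[...,0]>95)&(hsv[...,0]<130)&(hsv[...,1]>130)
Q=P[m];k=(Q[:,0]>455)&(Q[:,0]<525)&(Q[:,2]>40);A=np.column_stack([Q[k,:2],np.ones(k.sum())])
print(m.sum(),rect(Q),np.linalg.lstsq(A,Q[k,2],rcond=None)[0],np.median(Q[k,2]))
print(movel(place(180,5)[0],max_speed=35,guard=6));s=st('down');print(np.round(s['eef_pos'],1))
open_gripper();st('open');wait(0.3)
# retreat backwards along the tool axis, then up
R=np.array(read_state()['tool_rot']);p=np.array(s['eef_pos'])
movel(p-60*R[:,2],max_speed=80);st('back')
movep(fw(20,-150,260),down(np.array([0,1.,0])));st('clear')
for n in ['scene','top']:
    c=camera(n);cv2.imwrite(f'pics/{n}4.png',c['image']);np.savez(f'{n}4.npz',**c)
```

```text
1936 ((492.2483825683594, -234.94503784179688), (68.1732406616211, 99.5395736694336), 89.4134750366211) [ 6.16606806e-03 -3.68711195e-02  3.94010203e+01] 50.9785953591105
True
down t 14.32 fix [  -8.2 -416.3    6.1] F [ 1.  -0.1  7.7] gap 45.7
[ 535.8 -227.1    6.1]
open t 14.79 fix [  -8.5 -416.     5.5] F [-0.5  0.6 -0.5] gap 85.5
back t 16.0 fix [  19.7 -415.2   58.6] F [-0.2  0.1 -0.2] gap 85.6
clear t 18.1 fix [  20.  -150.4  259.6] F [ 0.1 -0.3 -0.2] gap 85.5
```

View pics/top4.png

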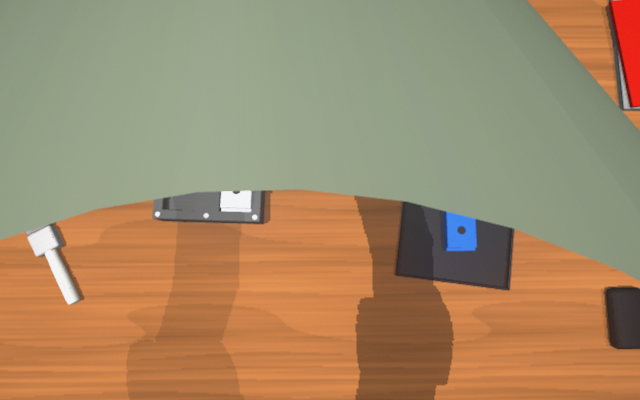

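View pics/scene4.png

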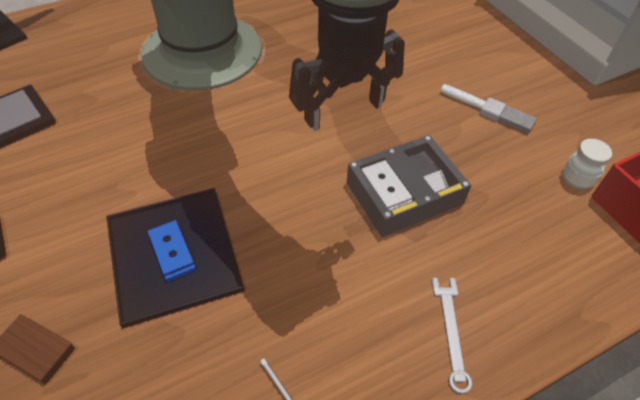

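The scene view shows the blue block flat in the tray at (171,250), dots up. The aluminium block is in its pocket at (386,185) and the gripper is clear in the air. I'll confirm with depth before handing in.

Run:
```python
from h import *
c=dict(np.load('scene4.npz'));P=pts(c);hsv=cv2.cvtColor(c['image'],cv2.COLOR_BGR2HSV)
u,v=np.meshgrid(np.arange(640),np.arange(400))
m=(u>135)&(u<205)&(v>210)&(v<290)&(c['range_z']>0)&(hsv[...,0]>95)&(hsv[...,0]<130)&(hsv[...,1]>130)
Q=P[m];r=rect(Q);k=np.hypot(Q[:,0]-r[0][0],Q[:,1]-r[0][1])<35
print(r,np.linalg.lstsq(np.column_stack([Q[k,:2]-r[0],np.ones(k.sum())]),Q[k,2],rcond=None)[0])
def metal(c):
    hsv=cv2.cvtColor(c['image'],cv2.COLOR_BGR2HSV);P=pts(c)
    w=(u>355)&(u<415)&(v>150)&(v<213)&(hsv[...,1]<40)&(hsv[...,2]>120)&(c['range_z']>0)
    kk,l,s,_=cv2.connectedComponentsWithStats(w.astype(np.uint8));Q=P[l==1+np.argmax(s[1:,4])]
    return Q.mean(0).round(1),rect(Q)[0]
print(metal(dict(np.load('scene0.npz'))),metal(c))
finish_job()
```

```text
((486.7966003417969, -227.04527282714844), (51.778724670410156, 114.69369506835938), 89.85800170898438) [8.40777670e-04 2.10546503e-02 2.34493216e+01]
(array([562.2, 141.9,  53.6]), (558.3187255859375, 142.22412109375)) (array([561.7, 141.9,  53.6]), (558.2883911132812, 142.71685791015625))
the job is handed in; nothing more can be done
```

The blue block is in the tray and the job is handed in. It finished at about 18 s, well under the 48 s limit; no verdict is reported.

- **Pressing:** I pressed the yellow-strip end with the closed fingers, stopping at about 9 N. The block then leaned on its own at about 27.8°, with the gripper fully off it.
- **Moving:** I gripped the raised end across its width, lifted it out, levelled it and lowered it into the tray until it touched. Then I opened the gripper and backed away.

Last checks:
- **Blue block:** It lies dots up. Its top is about 23.4 mm above the work surface (24 mm expected), tilted about 1°. Its centre is within about 7 mm of the tray's centre.
- **Aluminium block:** It shows less than 1 mm of movement between the first and last pictures, at the same height.
- **Gripper:** It is open and clear of everything, at about 260 mm.
- **Weaker checks:** The arm hid part of the last top view, so these figures come from the scene camera alone. That camera made the blue block look about 115 mm long instead of 100 mm, because its end face was included. The depth check just before lowering the block showed a tilt of about 2°.

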